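Bring the brooch under the magnifier and hold it at the click

TASK

Light and present the brooch for the engraver: lift the orange hand lamp off its charging stand by the handle and stand it upright on the bench beside the magnifier, no more than 20 cm from the lens axis, and let go of it. Then grip the black knob of the viewing slide and slide the carriage towards the magnifier until the ball clicks into the notch under the lens, without running on past it. Finish while still gripping the knob, holding the carriage in the notch, and leave the other things on the bench where they are.

Things in the scene. Friction and masses are not known exactly. Their poses are not given: they have to be found in the camera images.
- lamp: orange and white cylindrical hand lamp, 62 mm diameter, about 0.32 kg, body 102 mm high with a fixed bow handle on top (157 mm overall). Origin: centre of its underside; z up through the lamp. The handle's straight bar runs along the lamp's own y.
- lamp_handle (a point): middle of the lamp's handle bar, 150 mm above the lamp's underside. The bar has a rubber sleeve 14 mm thick and 36 mm long along the lamp's y; 41 mm of free space between sleeve and lamp top. Same axes as the lamp.
- dock: grey round charging stand fixed to the bench, 90 mm diameter, 38 mm high. Origin: centre of its underside. The lamp stands in a recess 10 mm deep, its floor 28 mm above the bench, 69 mm inside diameter; lift it straight up.
- lens (a point): on the lens axis, underside of the magnifier's dark 92 mm ring, 155 mm above the bench, over one end of the viewing slide. Axes as the bed's: y along the rail from the lens towards the knob's end, z up.
- grip: black round upright knob, 20 mm diameter, on the carriage at its end away from the lens; it can turn stiffly on its own screw. Origin: on its axis at the carriage's top face, 40 mm above the bench; the black part reaches from 12 to 62 mm above the origin; z up (its yaw means nothing). At the notch the knob's axis is 118 mm from the lens axis along the bed's y.
- carriage (a joint): carriage travel along the rail, m: 0 at the notch (brooch under the lens, red line on the carriage at the white line on the bed), positive away from the lens, stops at -0.022 and 0.165. Sliding takes 1 to 2 N. A spring ball drops into the notch: within about 3 mm it draws the carriage to 0 if the knob is let free; moving on out of the notch takes about 10 N.
- punch_block: bystander: dark round wooden block 76 mm diameter, 65 mm high, with five steel punches standing up to 127 mm. Origin: centre of its underside.
- hammer: bystander: hammer lying on the bench, 240 mm long along its x, its head at +x. Origin: underside, near the middle of its length.
- pitch_bowl: bystander: dark bowl of pitch, 112 mm diameter, 54 mm high. Origin: centre of its underside.
- findings_box: bystander: open wooden box with three compartments, 90 mm (x) by 200 mm (y), 45 mm high. Origin: centre of its underside.
- slide_bed: green bed of the viewing slide, fixed to the bench, 12 mm high. Origin: on the bench under the lens axis; y along the rail, away from the lens. The bed spans x -48 to +48 mm and y -120 to +320 mm. The magnifier's pillar (16 mm thick, 185 mm high) stands at y -100 mm. The carriage, 80 mm wide, has its top 40 mm above the bench, the brooch on it reaches 62 mm.
Mind the look-alikes: they are no part of the job. There is more than one size of the lamp; the job needs the smallest.

How it is judged:
By the outcome, as a careful person would: the job done as asked, in the order asked, and still so for the second after the job is handed in, while the arm keeps its last pose, push and grip.
It also fails if it takes over 56 s, if anything falls off the work surface, if the arm or the gripper's body presses on something with over 40 N, if the wrist force passes 120 N, or if a joint passes its speed limit or range.

ROBOT

A 6-joint arm with a two-finger parallel gripper is mounted at the origin on the work surface. World frame = base frame: x ahead of the robot, y to its left, z up, the work surface at z = 0. Lengths are in m, angles in degrees, forces in N, time in s.
With the tool pointing down it reaches from about 0.4 to 0.825 m from the base axis. Payload 7 kg.
Tool frame: the origin (TCP) lies at the very end of the fingers, on their centre line; the grasp point (between the pads) lies 19 mm behind it (r.grip_depth is the distance from the TCP to the grasp point, in m); z points along the fingers, y is the line along which they close (so a half turn about z gives the same grasp; the last joint's range is limited). The gripper opens to 88 mm and grips with 3 to 60 N. Pads are 19 mm wide; open, the fingers measure 130 mm over their backs; the gripper's body (78 mm by 193 mm) begins 47 mm behind the grasp point.
Start: joints at [-54.941, 20.546, 0.682, 0, -70.136, -16.507], TCP at [0.215, -0.64, 0.227] pointing down, gripper open.
Joint ranges: [-176.03, 176.03], [-82.01, 121.73], [-58.28, 71.71], [-173.87, 95.51], [-174.79, -0.11], [-173.66, 173.66]. Speed limits (degrees/s): [136.94, 136.94, 172.46, 180, 180, 180].

INTERFACE

Orientations are given as [roll, pitch, yaw] about the fixed x, y, z axes, in that order (R = Rz(yaw) Ry(pitch) Rx(roll)).
In Python, from plant import r gives the robot as it stands.
- The arm moves only by the tool play_rows, never from a script. Its argument "rows" is a list that holds one entry, the list of rows, each a list of 5 numbers: the closure, from 0 (fully open) to 1 (shut), then the shift along the tool's x, y, z each as a share of 0.5 m, from -1 to 1, then the turn about the tool's z as a share of 1.5 rad, from -1 to 1. A call has exactly 8 rows; each row is the pose to reach, as a shift and turn from the pose commanded when the call began, along the tool's axes at that moment; what a row does not reach only later rows make up. A row lasts 1/12 s, in which the tool goes at most 41.7 mm and 7.16 degrees, less where a joint would pass 70% of its speed; a pose out of reach is approached as far as the arm can. A call with a number of a shift or a turn outside -1 to 1 is refused whole. A call with a gripper value outside its range is refused whole. The fingers move at their own pace and stop on an object; "squeeze" is the grip in N (left out, the last holds). Time passes only in rows, so rows that repeat a pose let the fingers close, or fill a call up. It gives the time, the measured TCP pose, the force, the opening and the grip force at its end, in the units of the state.
- r.get_state(): the state, without advancing time (a new reading comes with each control period).
- r.capture(name): name is "side" or "top" or "wrist"; returns the picture (480x640x3 uint8, red, green, blue); there is no depth.
- r.camera_info(name): a dict with "fovy" (degrees; the focal length in pixels is half the picture's height over the tangent of half this angle, whatever the lens; pixels are square), "cx", "cy" (the principal point, pixels), "pose" (4x4, takes a point from camera to world coordinates). Camera axes: x right, y down, z forward; pixel columns grow to the right and rows downward; lengths in m; the calibration is good to about 2 mm. A picture is of the moment at which its call begins: read the wrist's pose just before it. camera_info takes no time and is no camera call; for the wrist camera it gives the pose at the moment of the call.
- r.close_job(): hands the job in; it is judged then, once.
The state is a dict: "time_s": time; "joints": joint angles; "qd": joint speeds; "joint_torque": joint torques, N m; "tcp_pos": TCP position; "eef_rot": TCP orientation; "contact_force": force on the tool from outside, world axes, zero at the start; "moment": the same for the moment, N m; "gripper_width": finger opening in m; "gripper_force": force on a finger pad.
Only numpy, scipy, OpenCV 4.12 (cv2) and the standard library are available. Lean on these libraries where they do the work, as an engineer would, in place of code of your own. Each camera call takes 0.05 s, during which the arm holds its last target. There are 200 camera calls.

## Working session

There is one attempt and no reset: what is moved stays moved. The work goes in short steps, Python scripts to look and compute and a tool call to move; the robot and the scene stay as the last step left them, time stands still between calls to the robot, and variables do not carry over. Pictures are saved under pics/ and viewed, at most 10 in all, crops included, and the job is handed in when it is done.

Besides the shell and the picture viewer there is one more tool, called by a JSON object that holds its "op" and its "data", one argument or row to a line. play_rows: Moves the arm, as the interface text tells. Its arguments: {"type":"object","properties":{"rows":{"type":"array","items":{"type":"array","items":{"type":"array","items":{"type":"number"}}}},"squeeze":{"type":"number"}},"required":["rows"]}

```bash
mkdir -p pics; python3 - <<'E'
from plant import r
import cv2
for n in("top","side"):
    cv2.imwrite(f"pics/{n}0.png",r.capture(n)[:,:,::-1]); i=r.camera_info(n); print(n,i)
s=r.get_state(); print(s)
E
```

```text
top {'fovy': 45.7293828900434, 'cx': 317.04494781867663, 'cy': 237.65183932090645, 'pose': array([[ 0.02372503, -0.99419917,  0.10490535,  0.34299348],
       [-0.99934036, -0.02647111, -0.02486216,  0.01418343],
       [ 0.0274949 , -0.10424629, -0.99417138,  1.48425374],
       [ 0.        ,  0.        ,  0.        ,  1.        ]])}
side {'fovy': 45.18059323919985, 'cx': 319.5626657746764, 'cy': 239.63128197076583, 'pose': array([[-0.84738031, -0.30307239,  0.43599741, -0.15558694],
       [-0.53095523,  0.47472762, -0.70194033,  1.01821512],
       [ 0.00575872, -0.82630552, -0.56319271,  0.92983503],
       [ 0.        ,  0.        ,  0.        ,  1.        ]])}
{'time_s': 0.1, 'joints': array([-5.49420454e+01,  2.05868186e+01,  6.40213821e-01, -1.70922208e-02,
       -7.01356267e+01, -1.65045468e+01]), 'qd': array([ 0.06599275, -0.0897399 ,  0.08828318,  0.03942701, -0.00823975,
        0.0992048 ]), 'joint_torque': array([-8.71877110e-04, -5.84163952e+01,  2.93753922e+01,  7.01546296e+00,
        1.01958291e-02, -6.66019355e-05]), 'tcp_pos': array([ 0.2145899 , -0.63953356,  0.22573323]), 'eef_rot': array([ 1.79916591e+02, -7.95659485e-03, -1.61452406e+02]), 'contact_force': array([ 0.12655502, -0.50671231, -0.10343709]), 'moment': array([ 0.02730491, -0.00140791, -0.03269014]), 'gripper_force': 0.0, 'gripper_width': 0.08737149865432178}
```

View pics/top0.png

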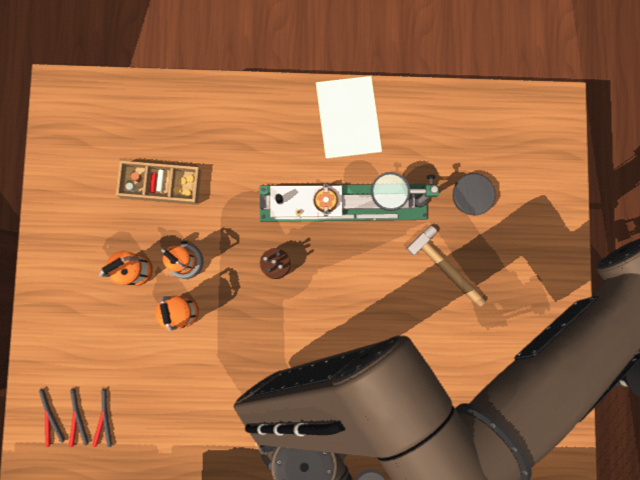

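View pics/side0.png

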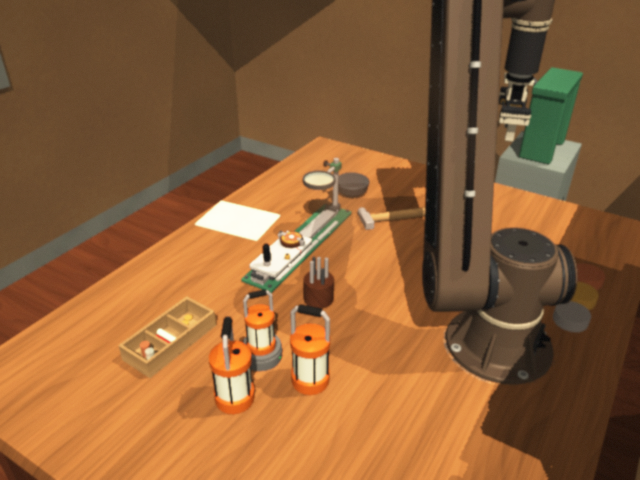

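The top view shows the dock lamp at about (182,258), with larger look-alikes at (128,268) and (178,312). The slide runs from about (262,203) to (428,203), with the lens at (391,191), the knob near (280,199) and the punch block at (276,263). The side view confirms that the smallest lamp is on the grey dock, at about (262,330). I'll enlarge both.

```bash
python3 - <<'E'
import cv2,numpy as np
a=cv2.imread("pics/top0.png");b=cv2.imread("pics/side0.png")
c1=cv2.resize(a[160:310,90:290],(800,600),interpolation=3)
c2=cv2.resize(a[150:300,250:450],(800,600),interpolation=3)
c3=cv2.resize(b[220:370,200:400],(800,600),interpolation=3)
for k,c in enumerate((c1,c2,c3)): cv2.imwrite(f"pics/c{k}.png",c)
E
```

```text
(no output)
```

View pics/c0.png

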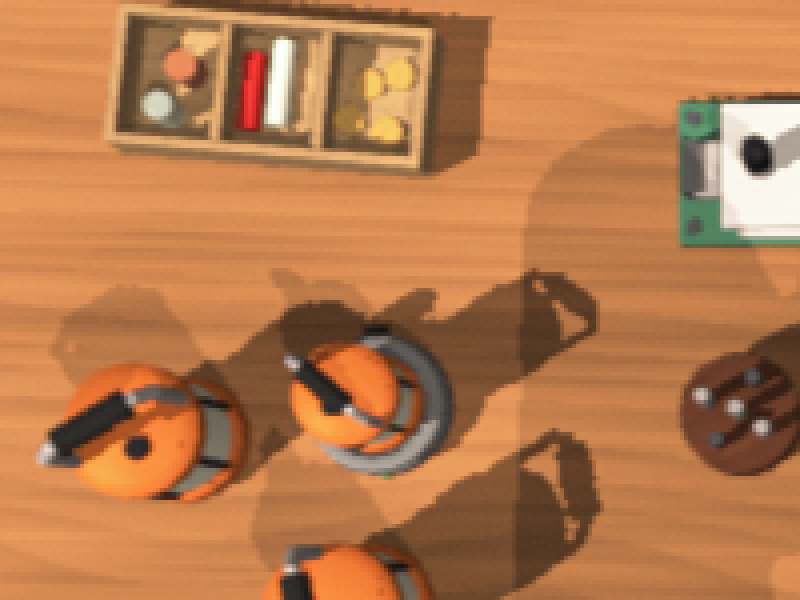

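View pics/c1.png

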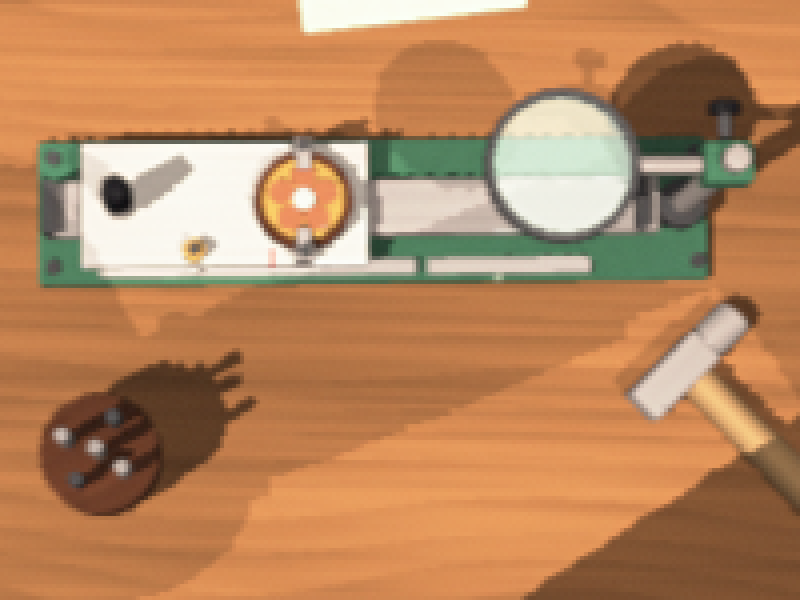

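View pics/c2.png

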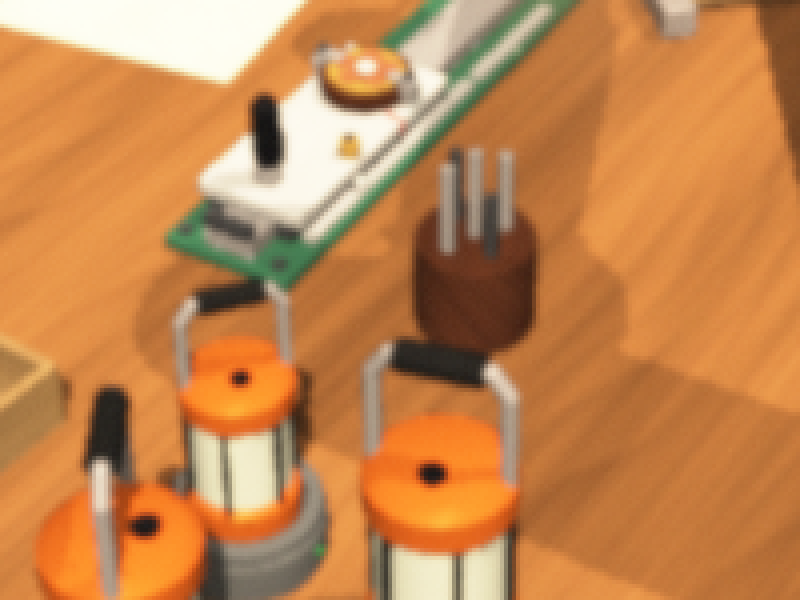

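The crops show, in full-picture pixels:
- **Lamp sleeve:** from (165.75,252) to (177.5,262) in the top view, and from (249.3,294.8) to (266.8,292.8) in the side view.
- **Knob:** top at (279,198) in the top view and (266,245) in the side view.
- **Lens ring:** centre at (390.8,191.3) in the top view.
- **Bed corners:** (260,185.8), (260,221.5) and (427.5,219).

```bash
cat > h.py <<'E'
from plant import r
import numpy as np
def ray(n,u,v,i=None):
    i=i or r.camera_info(n); f=240/np.tan(np.radians(i["fovy"]/2)); P=i["pose"]
    d=P[:3,:3]@np.array([(u-i["cx"])/f,(v-i["cy"])/f,1]); return P[:3,3],d/np.linalg.norm(d)
def atz(n,u,v,z):
    o,d=ray(n,u,v); return np.round(o+d*(z-o[2])/d[2],4)
def tri(a,b):
    (o1,d1),(o2,d2)=ray(*a),ray(*b)
    t=np.linalg.lstsq(np.c_[d1,-d2],o2-o1,rcond=None)[0]
    p,q=o1+t[0]*d1,o2+t[1]*d2; return np.round((p+q)/2,4),round(np.linalg.norm(p-q),4)
def proj(n,p):
    i=r.camera_info(n); f=240/np.tan(np.radians(i["fovy"]/2)); P=i["pose"]
    c=P[:3,:3].T@(np.array(p)-P[:3,3]); return np.round([f*c[0]/c[2]+i["cx"],f*c[1]/c[2]+i["cy"]],1)
def totool(d):
    from scipy.spatial.transform import Rotation as R
    s=r.get_state(); return R.from_euler('xyz',s["eef_rot"],degrees=True).inv().apply(d)/0.5
E
python3 - <<'E'
from h import *
print("bar tri",tri(("top",171.3,256.8),("side",258,293.8)),"ends",atz("top",165.75,252,.178),atz("top",177.5,262,.178))
print("ends side",atz("side",249.3,294.8,.178),atz("side",266.8,292.8,.178))
print("dock", atz("top",90+388/4,160+402/4,.038))
print("knob",tri(("top",279,198.3),("side",266,244.8)),atz("top",279,198.3,.102),atz("side",266,245,.102))
print("lens",atz("top",390.8,191.3,.158), "side",atz("side",319,180,.158))
for u,v in((40,143),(40,286),(710,276)): print("bed",atz("top",250+u/4,150+v/4,.012))
print("red",atz("top",250+272/4,150+258/4,.04),"white",atz("top",250+497/4,150+277/4,.012), atz("top",250+421/4,150+266/4,.02))
print("punch",atz("top",250+100/4,150+455/4,.065)," hammer",atz("top",250+690/4,150+357/4,.02))
for u,v in((104,145),(437,30),(432,172)): print("box",atz("top",90+u/4,160+v/4,.045))
print("lampB",atz("top",128,268,.15),atz("top",178,310,.15))
E
```

```text
bar tri (array([0.4282, 0.3136, 0.1776]), np.float64(0.0005)) ends [0.4387 0.3266 0.178 ] [0.4165 0.2988 0.178 ]
ends side [0.4411 0.3261 0.178 ] [0.4149 0.3019 0.178 ]
dock [0.4288 0.3056 0.038 ]
knob (array([0.5855, 0.0765, 0.1009]), np.float64(0.0041)) [0.5835 0.0754 0.102 ] [0.586  0.0791 0.102 ]
lens [ 0.5982 -0.1914  0.158 ] side [ 0.6007 -0.1942  0.158 ]
bed [0.631  0.1301 0.012 ]
bed [0.5366 0.1268 0.012 ]
bed [ 0.5553 -0.3114  0.012 ]
red [ 0.5551 -0.023   0.04  ] white [ 0.5508 -0.1713  0.012 ] [ 0.5555 -0.1206  0.02  ]
punch [0.4246 0.0819 0.065 ]  hammer [ 0.5006 -0.2968  0.02  ]
box [0.5869 0.491  0.045 ]
box [0.6675 0.2843 0.045 ]
box [0.5755 0.2833 0.045 ]
lampB [0.4012 0.4184 0.15  ] [0.3071 0.2983 0.15  ]
```

```bash
python3 - <<'E'
from h import *
print("B",tri(("top",112.75,265.5),("side",226.8,325.5)),"C",tri(("top",166,313),("side",310,310.5)))
print(totool([.17,.26,.09]))
from scipy.spatial.transform import Rotation as R
print(atz("top",473,193,.05))
E
```

```text
B (array([0.4042, 0.4379, 0.1995]), np.float64(0.001)) C (array([0.3012, 0.3153, 0.1938]), np.float64(0.0004))
[-0.48772331  0.38510142 -0.17950731]
[ 0.6206 -0.4206  0.05  ]
```

{"op": "play_rows", "data": {
  "rows": [
    [[0.2,-0.06,0.048,-0.022,-0.05],[0.4,-0.122,0.096,-0.045,-0.1],[0.5,-0.183,0.144,-0.067,-0.15],[0.5,-0.244,0.193,-0.09,-0.2],[0.5,-0.305,0.241,-0.112,-0.25],[0.5,-0.366,0.289,-0.135,-0.3],[0.5,-0.427,0.337,-0.157,-0.332],[0.5,-0.488,0.385,-0.18,-0.332]]
  ]
}}

```text
time_s: 0.77
tcp_pos: [0.3852, -0.3779, 0.3169]
eef_rot: [180.0, 0.0, -132.7]
contact_force: [0.6, -0.5, 0.4]
gripper_width: 0.0449
gripper_force: 0.0
```

```bash
python3 - <<'E'
from h import *
s=r.get_state(); p=s["tcp_pos"];print(p,s["eef_rot"],s["gripper_width"])
for t in([.47,-.1,.31],[.45,.15,.31],[.4282,.3136,.31]): print(totool(np.array(t)-p))
E
```

```text
[ 0.38524644 -0.37790412  0.31688318] [ 1.79981348e+02  6.82454225e-03 -1.32738200e+02] 0.04491761183753495
[-0.52325447  0.25269787  0.01391094]
[-0.86333963  0.62140108  0.01407148]
[-1.07406658  0.87547773  0.01417929]
```

{"op": "play_rows", "data": {
  "rows": [
    [[0.5,-0.065,0.032,0,0],[0.5,-0.131,0.063,0,0],[0.5,-0.196,0.095,0,0],[0.5,-0.262,0.126,0,0],[0.5,-0.327,0.158,0,0],[0.5,-0.393,0.19,0,0],[0.5,-0.458,0.221,0,0],[0.5,-0.523,0.253,0,0]]
  ]
}}

```text
time_s: 1.43
tcp_pos: [0.4701, -0.1003, 0.3165]
eef_rot: [180.0, 0.0, -132.9]
contact_force: [1.2, -0.2, 0.5]
gripper_width: 0.0435
gripper_force: 0.0
```

{"op": "play_rows", "data": {
  "rows": [
    [[0.5,-0.045,0.046,0,0],[0.5,-0.09,0.092,0,0],[0.5,-0.135,0.138,0,0],[0.5,-0.18,0.184,0,0],[0.5,-0.225,0.23,0,0],[0.5,-0.27,0.276,0,0],[0.5,-0.315,0.322,0,0],[0.5,-0.34,0.369,0,0]]
  ]
}}

```text
time_s: 2.1
tcp_pos: [0.4508, 0.1501, 0.3161]
eef_rot: [180.0, -0.0, -132.9]
contact_force: [1.2, 0.5, 0.5]
gripper_width: 0.0438
gripper_force: 0.0
```

```bash
python3 - <<'E'
from h import *
import cv2
s=r.get_state(); p=s["tcp_pos"];print(p,s["eef_rot"],s["gripper_width"])
print(totool(np.array([.4282,.3136,.31])-p))
cv2.imwrite("pics/w1.png",r.capture("wrist")[:,:,::-1])
E
```

```text
[0.45080216 0.15014115 0.31607643] [ 1.79991499e+02 -3.39094253e-02 -1.32885715e+02] 0.04383215882118309
[-0.20878062  0.25559997  0.01206723]
```

Move above the handle and look with the wrist camera.

{"op": "play_rows", "data": {
  "rows": [
    [[0.5,-0.035,0.043,0,0],[0.5,-0.07,0.086,0,0],[0.5,-0.105,0.129,0,0],[0.5,-0.14,0.172,0,0],[0.5,-0.175,0.215,0,0],[0.5,-0.209,0.256,0,0],[0.5,-0.209,0.256,0,0],[0.5,-0.209,0.256,0,0]]
  ]
}}

```text
time_s: 2.82
tcp_pos: [0.4278, 0.3126, 0.3157]
eef_rot: [-180.0, -0.1, -132.8]
contact_force: [-1.4, -0.8, 0.4]
gripper_width: 0.0435
gripper_force: 0.0
```

```bash
python3 - <<'E'
from h import *
import cv2,pickle
s=r.get_state(); p=s["tcp_pos"];print(p,s["eef_rot"])
i=r.camera_info("wrist");pickle.dump(i,open("w2.pkl","wb"))
cv2.imwrite("pics/w2.png",r.capture("wrist")[:,:,::-1])
print(proj("wrist",[.4282,.3136,.178]),i["pose"][:3,3])
E
```

```text
[0.42775772 0.31260878 0.31573012] [-1.79996807e+02 -9.43184119e-02 -1.32809497e+02]
[319.5 225.2] [0.3779466  0.25792462 0.47412073]
```

View pics/w2.png

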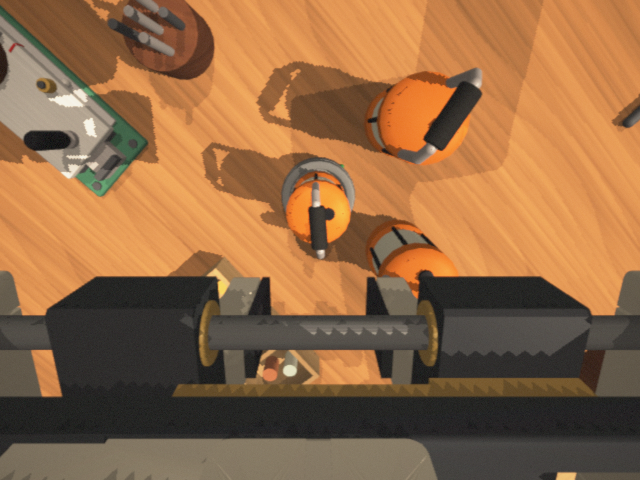

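The wrist view shows the sleeve running from about (315.5,205) to (320,250), centred near (318,228), against a predicted (319.5,225).

```bash
python3 - <<'E'
from h import *
a,b=atz("wrist",315.5,206,.178),atz("wrist",319.8,250,.178);d=b-a
print(a,b,(a+b)/2,np.degrees(np.arctan2(d[1],d[0])),np.linalg.norm(d))
p=r.get_state()["tcp_pos"]
print(totool(np.array([*((a+b)/2)[:2],.159])-p))
k=[atz("wrist",35,139,.102),tri(("wrist",35,139),("top",279,198.3))]; print(k)
E
```

```text
[0.4197 0.2997 0.178 ] [0.4425 0.3295 0.178 ] [0.4311 0.3146 0.178 ] 52.58037293812363 0.03752172703914359
[-0.00892576 -0.00082571  0.3139096 ]
[array([0.5841, 0.0784, 0.102 ]), (array([0.585 , 0.0762, 0.0986]), np.float64(0.0022))]
```

{"op": "play_rows", "data": {
  "rows": [
    [[0.5,-0.007,-0.001,0.05,-0.02],[0.5,-0.007,-0.001,0.1,-0.05],[0.5,-0.007,-0.001,0.15,-0.05],[0.5,-0.007,-0.001,0.2,-0.05],[0.5,-0.007,-0.001,0.245,-0.05],[0.5,-0.007,-0.001,0.28,-0.05],[0.5,-0.007,-0.001,0.304,-0.05],[0.5,-0.007,-0.001,0.314,-0.05]]
  ]
}}

```text
time_s: 3.53
tcp_pos: [0.4305, 0.312, 0.1578]
eef_rot: [180.0, -0.2, -128.7]
contact_force: [-0.6, -0.6, -0.1]
gripper_width: 0.0438
gripper_force: 0.0
```

{"op": "play_rows", "data": {
  "rows": [
    [[0.7,0,0,0,0],[0.8,0,0,0,0],[1,0,0,0,0],[1,0,0,0,0],[1,0,0,0,0],[1,0,0,0,0],[1,0,0,0,0],[1,0,0,0,0]]
  ],
  "squeeze": 30
}}

```text
time_s: 4.2
tcp_pos: [0.4313, 0.3144, 0.1603]
eef_rot: [-180.0, 0.1, -128.6]
contact_force: [-1.6, 0.7, 5.1]
gripper_width: 0.013
gripper_force: 30.0
```

{"op": "play_rows", "data": {
  "rows": [
    [[1,0,0,-0.015,0],[1,0,0,-0.035,0],[1,0,0,-0.065,0],[1,0,0,-0.105,0],[1,0,0,-0.15,0],[1,0,0,-0.2,0],[1,0,0,-0.25,0],[1,0,0,-0.29,0]]
  ]
}}

```text
time_s: 4.87
tcp_pos: [0.4309, 0.3136, 0.3069]
eef_rot: [-180.0, 0.0, -128.6]
contact_force: [0.3, 0.6, -3.0]
gripper_width: 0.0132
gripper_force: 30.0
```

```bash
python3 - <<'E'
from h import *
import cv2
s=r.get_state(); p=s["tcp_pos"];print(p,s["eef_rot"],s["gripper_width"],s["contact_force"],s["moment"])
for t in([.46,.06,.305],[.47,-.19,.305]): print(totool(np.array(t)-p))
cv2.imwrite("pics/s1.png",cv2.resize(r.capture("side")[150:400,150:450,::-1],(720,600)))
E
```

```text
[0.43093417 0.31361299 0.30693714] [-1.79995799e+02  4.00883701e-02 -1.28618240e+02] 0.01316521332885788 [ 0.31608598  0.59350319 -3.01924919] [ 0.15422885 -0.08117115  0.0121241 ]
[ 0.36002774 -0.36199339  0.00364892]
[ 0.73820599 -0.68968403  0.00340834]
```

View pics/s1.png

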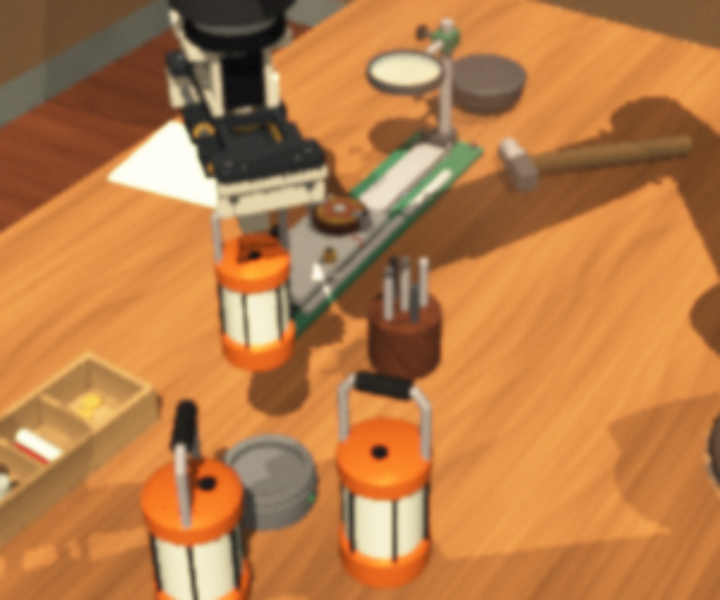

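The lamp hangs upright and clear of the dock. Now I'll carry it across.

{"op": "play_rows", "data": {
  "rows": [
    [[1,0.015,-0.014,0,0],[1,0.045,-0.042,0,0],[1,0.09,-0.084,0,0],[1,0.14,-0.131,0,0],[1,0.195,-0.182,0,0],[1,0.25,-0.234,0,0],[1,0.305,-0.285,0,0],[1,0.36,-0.336,0,0]]
  ]
}}

```text
time_s: 5.58
tcp_pos: [0.4486, 0.0661, 0.3039]
eef_rot: [179.9, -0.1, -128.6]
contact_force: [0.2, -0.6, -3.6]
gripper_width: 0.0133
gripper_force: 30.0
```

{"op": "play_rows", "data": {
  "rows": [
    [[1,0.055,-0.051,0,0],[1,0.11,-0.103,0,0],[1,0.165,-0.154,0,0],[1,0.22,-0.206,0,0],[1,0.27,-0.253,0,0],[1,0.32,-0.299,0,0],[1,0.355,-0.332,0,0],[1,0.378,-0.353,0,0]]
  ]
}}

```text
time_s: 6.25
tcp_pos: [0.4684, -0.192, 0.3034]
eef_rot: [179.9, -0.1, -128.7]
contact_force: [0.9, 0.5, -3.2]
gripper_width: 0.0133
gripper_force: 30.0
```

{"op": "play_rows", "data": {
  "rows": [
    [[1,0,0,0,0],[1,0,0,0,0],[1,0,0,0,0],[1,0,0,0,0],[1,0,0,0.02,0],[1,0,0,0.05,0],[1,0,0,0.08,0],[1,0,0,0.1,0]]
  ]
}}

```text
time_s: 6.92
tcp_pos: [0.4691, -0.1885, 0.2526]
eef_rot: [179.9, -0.0, -128.6]
contact_force: [0.2, -0.1, -3.9]
gripper_width: 0.0133
gripper_force: 30.0
```

```bash
python3 - <<'E'
from h import *
import cv2
s=r.get_state(); p=s["tcp_pos"];print(p,s["eef_rot"],s["gripper_width"],s["contact_force"],s["moment"])
cv2.imwrite("pics/s2.png",cv2.resize(r.capture("side")[100:300,220:480,::-1],(780,600)))
E
```

```text
[ 0.46912438 -0.18847338  0.25255623] [ 1.79905120e+02 -2.31187149e-02 -1.28560074e+02] 0.013263328302518794 [ 0.24497525 -0.12877017 -3.91855597] [0.13999197 0.20880242 0.02210122]
```

View pics/s2.png

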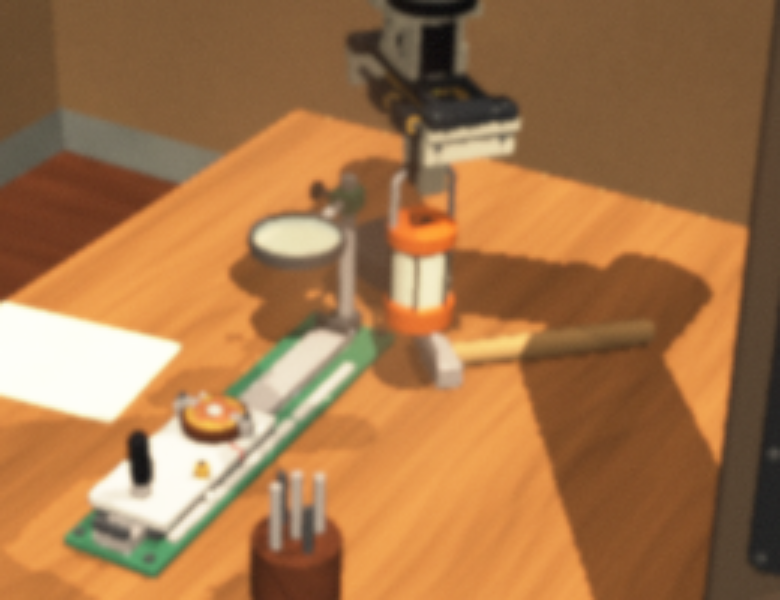

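{"op": "play_rows", "data": {
  "rows": [
    [[1,0,0,0.03,0],[1,0,0,0.06,0],[1,0,0,0.1,0],[1,0,0,0.14,0],[1,0,0,0.17,0],[1,0,0,0.195,0],[1,0,0,0.21,0],[1,0,0,0.22,0]]
  ]
}}

```text
time_s: 7.63
tcp_pos: [0.4698, -0.1892, 0.1439]
eef_rot: [180.0, -0.0, -128.6]
contact_force: [-0.3, 0.6, -4.4]
gripper_width: 0.0128
gripper_force: 30.0
```

```bash
python3 - <<'E'
from h import *
import cv2
s=r.get_state(); print(s["tcp_pos"],s["contact_force"])
print(atz("side",366.7,221.7,.02))
E
```

```text
[ 0.46976363 -0.18918318  0.14389264] [-0.27367965  0.64021057 -4.37543568]
[ 0.4817 -0.2695  0.02  ]
```

{"op": "play_rows", "data": {
  "rows": [
    [[1,0,0,0.005,0],[1,0,0,0.01,0],[1,0,0,0.014,0],[1,0,0,0.018,0],[1,0,0,0.02,0],[1,0,0,0.022,0],[1,0,0,0.022,0],[1,0,0,0.022,0]]
  ]
}}

```text
time_s: 8.3
tcp_pos: [0.47, -0.1894, 0.1337]
eef_rot: [-180.0, 0.0, -128.6]
contact_force: [-0.2, 0.1, -3.6]
gripper_width: 0.0129
gripper_force: 30.0
```

{"op": "play_rows", "data": {
  "rows": [
    [[1,0,0,0.001,0],[1,0,0,0.002,0],[1,0,0,0.003,0],[1,0,0,0.004,0],[1,0,0,0.005,0],[1,0,0,0.005,0],[1,0,0,0.005,0],[1,0,0,0.005,0]]
  ]
}}

```text
time_s: 8.97
tcp_pos: [0.4708, -0.1897, 0.1324]
eef_rot: [-179.9, 0.0, -128.6]
contact_force: [-2.0, -0.2, 8.0]
gripper_width: 0.0131
gripper_force: 30.0
```

The lamp is on the bench: the vertical force rose to +8 N. Now I'll release it.

{"op": "play_rows", "data": {
  "rows": [
    [[1,0,0,-0.002,0],[0.82,0,0,-0.002,0],[0.78,0,0,-0.002,0],[0.7,0,0,-0.002,0],[0.6,0,0,-0.002,0],[0.5,0,0,-0.002,0],[0.5,0,0,-0.002,0],[0.5,0,0,-0.002,0]]
  ]
}}

```text
time_s: 9.63
tcp_pos: [0.4699, -0.1894, 0.1321]
eef_rot: [-180.0, 0.0, -128.6]
contact_force: [0.4, -0.2, -0.3]
gripper_width: 0.0427
gripper_force: 0.0
```

{"op": "play_rows", "data": {
  "rows": [
    [[0.5,0,0,-0.02,0],[0.5,0,0,-0.05,0],[0.5,0,0,-0.09,0],[0.5,0,0,-0.13,0],[0.5,0,0,-0.18,0],[0.5,0,0,-0.23,0],[0.5,0,0,-0.28,0],[0.5,0,0,-0.32,0]]
  ]
}}

```text
time_s: 10.3
tcp_pos: [0.4701, -0.1896, 0.2951]
eef_rot: [-179.9, 0.1, -128.6]
contact_force: [1.8, 0.1, 1.1]
gripper_width: 0.0435
gripper_force: 0.0
```

```bash
python3 - <<'E'
from h import *
import cv2
s=r.get_state(); p=s["tcp_pos"];print(p,s["eef_rot"],s["gripper_width"],s["contact_force"])
for t in([.5845,.077,.29],): print(totool(np.array(t)-p))
cv2.imwrite("pics/s3.png",cv2.resize(r.capture("side")[100:300,220:480,::-1],(780,600)))
E
```

```text
[ 0.47005737 -0.18959589  0.29510528] [-1.79879551e+02  5.68596839e-02 -1.28607580e+02] 0.04350995975056664 [1.82008282 0.05944961 1.0856698 ]
[-0.55946638  0.15386526  0.01044233]
```

View pics/s3.png

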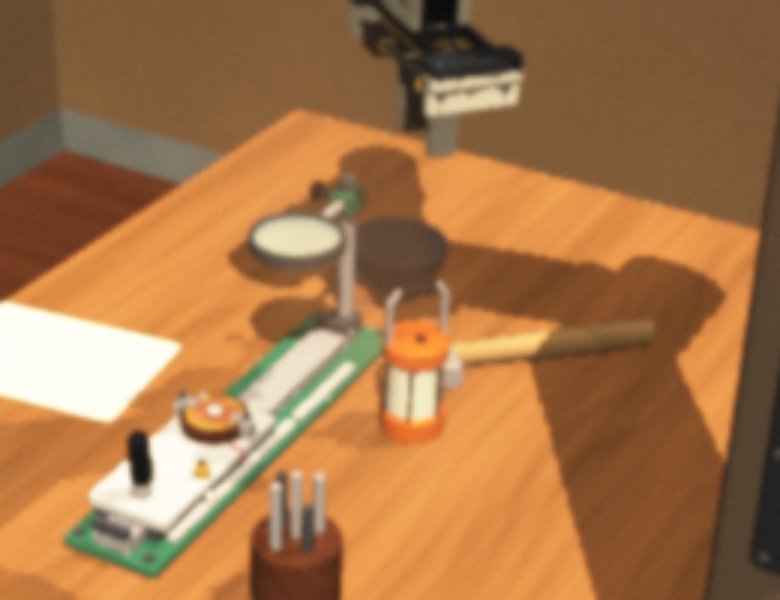

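The lamp stands upright at about (0.47,-0.19). Next I'll move above the knob, turning so the fingers close across the rail.

{"op": "play_rows", "data": {
  "rows": [
    [[0.5,-0.07,0.019,0.001,-0.06],[0.5,-0.14,0.038,0.002,-0.12],[0.5,-0.21,0.058,0.003,-0.18],[0.5,-0.28,0.077,0.004,-0.24],[0.5,-0.35,0.096,0.005,-0.3],[0.5,-0.42,0.115,0.006,-0.36],[0.5,-0.49,0.135,0.008,-0.42],[0.5,-0.559,0.154,0.01,-0.482]]
  ]
}}

```text
time_s: 11.02
tcp_pos: [0.5845, 0.0788, 0.2879]
eef_rot: [-180.0, 0.0, -86.9]
contact_force: [0.0, -0.8, 0.4]
gripper_width: 0.0438
gripper_force: 0.0
```

{"op": "play_rows", "data": {
  "rows": [
    [[0.5,0,0,0,0],[0.5,0,0,0,0],[0.5,0,0,0,0],[0.5,0,0,0,0],[0.5,0,0,0,0],[0.5,0,0,0,0],[0.5,0,0,0,0],[0.5,0,0,0,0]]
  ]
}}

```text
time_s: 11.68
tcp_pos: [0.5841, 0.0765, 0.2873]
eef_rot: [-180.0, 0.0, -87.2]
contact_force: [0.3, 0.4, -0.6]
gripper_width: 0.0439
gripper_force: 0.0
```

```bash
python3 - <<'E'
from h import *
import cv2
s=r.get_state(); p=s["tcp_pos"];print(p,s["eef_rot"],s["gripper_width"])
w=r.capture("wrist"); cv2.imwrite("pics/w3.png",w[:,:,::-1])
for z in(.052,.102): print(proj("wrist",[.585,.077,z]))
u,v=proj("wrist",[.585,.077,.077]).astype(int)
m=(w.max(2)<60).astype(np.uint8)
n,l,st,c=cv2.connectedComponentsWithStats(m)
for k in range(1,n):
    if st[k,4]>80: print(st[k],c[k])
for cam in ("top",):
    t=cv2.imread("pics/top0.png").max(2)[185:212,268:295]; ys,xs=np.nonzero(t<60); print("top",xs.mean()+268,ys.mean()+185,len(xs),xs.min()+268,xs.max()+268,ys.min()+185,ys.max()+185)
print([proj("top",[.585,.077,z]) for z in(.052,.102)])
E
```

```text
[0.5840722  0.07649495 0.28732887] [-1.79980097e+02  9.49331936e-03 -8.72399733e+01] 0.0438531439832848
[317.2 201.4]
[317.2 211.4]
[271  87   5  85 162] [273.08024691 131.30246914]
[ 416  174   54   62 1070] [433.96915888 195.85327103]
[304 193  18  26 369] [312.94850949 205.56368564]
[441 202  36  18 303] [458.25082508 209.51155116]
[    0   277   640   203 54711] [280.22277056 394.42285829]
[  210   277   430   108 20826] [482.13771247 327.71900509]
top 278.8139534883721 198.37209302325581 43 276 282 195 202
[array([279.1, 201.1]), array([278.4, 197.7])]
```

View pics/w3.png

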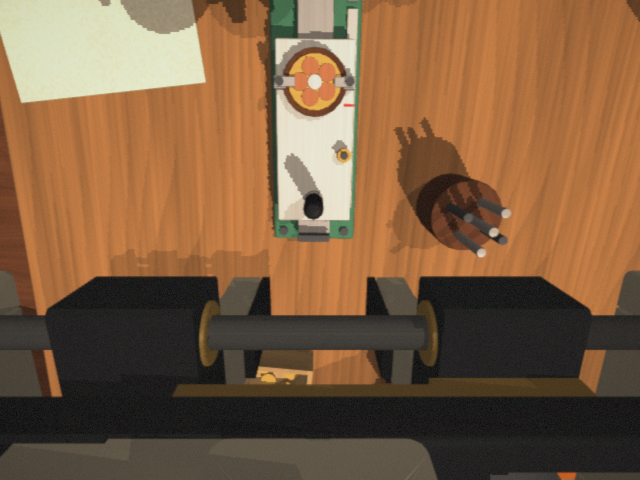

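The knob centroid is at (313,205.6) in the wrist view, against a predicted (317,206.4). That puts it about 4.5 mm further in +x, which the top view's centroid supports. The rail is aligned with the tool. Descending.

{"op": "play_rows", "data": {
  "rows": [
    [[0.5,0,-0.009,0.05,0],[0.5,0,-0.009,0.12,0],[0.5,0,-0.009,0.19,0],[0.5,0,-0.009,0.26,0],[0.5,0,-0.009,0.32,0],[0.5,0,-0.009,0.38,0],[0.5,0,-0.009,0.43,0],[0.5,0,-0.009,0.452,0]]
  ]
}}

```text
time_s: 12.4
tcp_pos: [0.5867, 0.0764, 0.0575]
eef_rot: [179.7, -0.1, -87.2]
contact_force: [0.0, 0.1, 0.3]
gripper_width: 0.0439
gripper_force: 0.0
```

{"op": "play_rows", "data": {
  "rows": [
    [[0.6,0,0,0,0],[0.7,0,0,0,0],[0.72,0,0,0,0],[0.75,0,0,0,0],[0.78,0,0,0,0],[1,0,0,0,0],[1,0,0,0,0],[1,0,0,0,0]]
  ],
  "squeeze": 25
}}

```text
time_s: 13.07
tcp_pos: [0.5891, 0.0775, 0.0625]
eef_rot: [-179.9, 0.0, -87.2]
contact_force: [-2.4, 0.7, 5.7]
gripper_width: 0.0193
gripper_force: 25.0
```

```bash
python3 - <<'E'
from h import *
s=r.get_state(); print(s["tcp_pos"],s["eef_rot"],s["gripper_width"],s["contact_force"])
E
```

```text
[0.58910394 0.07750949 0.06254859] [-1.79904985e+02  3.40348558e-02 -8.71789955e+01] 0.019310966204033927 [-2.42447299  0.653851    5.69784594]
```

{"op": "play_rows", "data": {
  "rows": [
    [[1,0.02,0,0,0],[1,0.055,0,0,0],[1,0.095,0,0,0],[1,0.135,0,0,0],[1,0.175,0,0,0],[1,0.215,0,0,0],[1,0.245,0,0,0],[1,0.26,0,0,0]]
  ]
}}

```text
time_s: 13.73
tcp_pos: [0.5941, -0.0532, 0.0625]
eef_rot: [180.0, 0.1, -87.2]
contact_force: [-7.4, 10.0, 11.8]
gripper_width: 0.0194
gripper_force: 25.0
```

{"op": "play_rows", "data": {
  "rows": [
    [[1,0.001,0,0,0],[1,0.002,0,0,0],[1,0.004,0,0,0],[1,0.006,0,0,0],[1,0.008,0,0,0],[1,0.01,0,0,0],[1,0.011,0,0,0],[1,0.012,0,0,0]]
  ]
}}

```text
time_s: 14.4
tcp_pos: [0.5943, -0.0578, 0.0625]
eef_rot: [180.0, 0.1, -87.2]
contact_force: [-7.7, 5.2, 10.5]
gripper_width: 0.0191
gripper_force: 25.0
```

```bash
python3 - <<'E'
from h import *
import cv2
s=r.get_state(); p=s["tcp_pos"]; print(p,s["eef_rot"],s["gripper_width"],s["contact_force"],s["moment"])
t=r.capture("top"); cv2.imwrite("pics/t4.png",t[:,:,::-1])
cv2.imwrite("pics/s4.png",r.capture("side")[:,:,::-1])
# red tick search along line near bed's side
for n in("top","side"):
    a=cv2.imread(f"pics/{'t' if n=='top' else 's'}4.png").astype(int)
    d=a[:,:,2]-(a[:,:,0]+a[:,:,1])/2
    u,v=proj(n,[.553,-.17,.04]).astype(int); b=a[v-9:v+10,u-14:u+15]
    g=b[:,:,2]-b[:,:,1]; g2=b[:,:,0]-b[:,:,1]
    print(n,u,v)
    ys,xs=np.nonzero((g>25)&(abs(g2)<25)); print(list(zip(xs+u-14,ys+v-9))[:30])
E
```

```text
[ 0.59433163 -0.05784897  0.062505  ] [ 1.79966252e+02  5.44266836e-02 -8.71895477e+01] 0.01910387192838245 [-7.7375071   5.18046377 10.45581138] [ 2.36285885  3.09236576 -0.03063138]
top 375 216
[(np.int64(370), np.int64(207)), (np.int64(371), np.int64(207)), (np.int64(371), np.int64(208)), (np.int64(372), np.int64(208)), (np.int64(373), np.int64(209)), (np.int64(374), np.int64(209)), (np.int64(382), np.int64(209)), (np.int64(383), np.int64(209)), (np.int64(374), np.int64(210)), (np.int64(375), np.int64(210)), (np.int64(382), np.int64(210)), (np.int64(383), np.int64(210)), (np.int64(369), np.int64(211)), (np.int64(370), np.int64(211)), (np.int64(371), np.int64(211)), (np.int64(369), np.int64(212)), (np.int64(370), np.int64(212)), (np.int64(371), np.int64(212)), (np.int64(369), np.int64(213)), (np.int64(370), np.int64(213)), (np.int64(371), np.int64(213)), (np.int64(369), np.int64(214)), (np.int64(370), np.int64(214)), (np.int64(371), np.int64(214)), (np.int64(369), np.int64(215)), (np.int64(370), np.int64(215)), (np.int64(371), np.int64(215)), (np.int64(370), np.int64(216)), (np.int64(371), np.int64(216))]
side 328 224
[(np.int64(322), np.int64(223)), (np.int64(321), np.int64(224)), (np.int64(322), np.int64(224)), (np.int64(323), np.int64(224)), (np.int64(324), np.int64(224)), (np.int64(322), np.int64(225)), (np.int64(323), np.int64(225)), (np.int64(324), np.int64(225)), (np.int64(325), np.int64(225)), (np.int64(322), np.int64(226)), (np.int64(323), np.int64(226)), (np.int64(324), np.int64(226)), (np.int64(325), np.int64(226)), (np.int64(324), np.int64(227)), (np.int64(325), np.int64(227)), (np.int64(325), np.int64(228))]
```

{"op": "play_rows", "data": {
  "rows": [
    [[1,0,0.001,-0.001,0],[1,0,0.002,-0.002,0],[1,0.002,0.003,-0.003,0],[1,0.004,0.003,-0.004,0],[1,0.006,0.003,-0.004,0],[1,0.008,0.003,-0.004,0],[1,0.01,0.003,-0.004,0],[1,0.01,0.003,-0.004,0]]
  ]
}}

```text
time_s: 15.17
tcp_pos: [0.5943, -0.0629, 0.0628]
eef_rot: [-180.0, 0.1, -87.2]
contact_force: [0.9, 4.0, -5.4]
gripper_width: 0.0192
gripper_force: 25.0
```

```bash
python3 - <<'E'
from h import *
import cv2
s=r.get_state(); p=s["tcp_pos"]; print(p,s["contact_force"])
print("red",atz("top",250+272/4,150+258/4,.04),atz("top",370,213.5,.04),"side",atz("side",323.2,225.4,.04))
a=cv2.imread("pics/t4.png"); print(a[205:224,366:382].min(2))
print(a[205:224,366:382,2].astype(int)-a[205:224,366:382,1])
b=cv2.imread("pics/top0.png"); print(b[212:222,366:382].min(2))
E
```

```text
[ 0.59430003 -0.06287314  0.06277644] [ 0.86357611  3.98715974 -5.42477375]
red [ 0.5551 -0.023   0.04  ] [ 0.5614 -0.1566  0.04  ] side [ 0.5627 -0.1573  0.04  ]
[[168 106  37  26  42  62  94 111 108 106  90  62  51  66  97 146]
 [168 133  68  28  28  45  86 114 115 114 110 110  95  61  57  80]
 [170 166 128  55  26  29  46  70  98 114 126 187 209 148  86  55]
 [172 173 164 126  59  28  29  37  54  70  97 192 237 220 174  90]
 [171 172 173 166 128  66  33  26  28  33  69 185 236 227 185  98]
 [174 173 175 175 168 138  86  50  31  28  73 171 201 162 137 100]
 [171 171 171 163 147 152 159 137  84  47  68 139 158 118 113 106]
 [170 170 170 155 121 137 170 169 144 108  91 129 143 118 129 147]
 [174 175 176 159 121 134 175 177 172 147 114 178 213 196 225 223]
 [174 174 176 161 121 134 175 178 176 162 125 126 155 164 189 202]
 [153 153 152 140 106 119 152 152 150 147 127 108 111 122 145 181]
 [145 144 144 136 118 126 142 142 150 156 158 161 166 208 238 241]
 [154 155 155 153 150 151 154 156 158 164 206 240 242 245 249 248]
 [126 125 127 124 127 125 126 149 184 173 148 163 164 165 166 164]
[... 1581 characters left out ...]
 75  74  74  73  73  74  73]]
[[ 78  78  79  78  77  79  78  77  78  79  78  77  78  76  77  78]
 [ 88  89  89  89  91  88  88  89  90  88  83  79  87  89  88  88]
 [154 154 154 154 155 155 154 154 155 155 153 153 155 155 155 155]
 [193 192 193 193 193 193 194 193 194 194 193 192 194 194 193 193]
 [200 200 200 200 201 200 200 200 201 199 200 200 200 199 199 201]
 [197 198 197 197 198 197 194 196 197 198 196 197 196 197 196 197]
 [123 121 121 122 123 123 124 136 156 149 123 121 122 124 122 124]
 [ 76  76  77  77  79  82  88 129 158 136  87  81  80  80  79  82]
 [ 66  65  66  65  66  68  68  83  93  83  70  67  68  67  67  67]
 [ 68  67  68  68  67  67  67  67  68  69  65  66  67  67  69  67]]
```

{"op": "play_rows", "data": {
  "rows": [
    [[1,0.001,0,0.001,0],[1,0.002,0,0.001,0],[1,0.003,0,0.001,0],[1,0.004,0,0.001,0],[1,0.005,0,0.001,0],[1,0.006,0,0.001,0],[1,0.007,0,0.001,0],[1,0.008,0,0.001,0]]
  ]
}}

```text
time_s: 15.83
tcp_pos: [0.5945, -0.0671, 0.0627]
eef_rot: [-180.0, 0.0, -87.2]
contact_force: [-0.6, 3.8, -2.3]
gripper_width: 0.0191
gripper_force: 25.0
```

{"op": "play_rows", "data": {
  "rows": [
    [[1,0.001,0,0,0],[1,0.001,0,0,0],[1,0.002,0,0,0],[1,0.002,0,0,0],[1,0.003,0,0,0],[1,0.003,0,0,0],[1,0.004,0,0,0],[1,0.004,0,0,0]]
  ]
}}

```text
time_s: 16.5
tcp_pos: [0.5945, -0.0701, 0.0627]
eef_rot: [-180.0, -0.0, -87.2]
contact_force: [2.1, -3.6, -2.7]
gripper_width: 0.0191
gripper_force: 25.0
```

{"op": "play_rows", "data": {
  "rows": [
    [[1,0.0005,0,0,0],[1,0.001,0,0,0],[1,0.0015,0,0,0],[1,0.002,0,0,0],[1,0.002,0,0,0],[1,0.002,0,0,0],[1,0.002,0,0,0],[1,0.002,0,0,0]]
  ]
}}

```text
time_s: 17.17
tcp_pos: [0.5946, -0.0705, 0.0627]
eef_rot: [-180.0, 0.0, -87.2]
contact_force: [1.4, 0.3, -1.8]
gripper_width: 0.0194
gripper_force: 25.0
```

```bash
python3 - <<'E'
from h import *
import cv2
a=r.capture("top").astype(int); s=r.get_state(); print(s["tcp_pos"],s["contact_force"])
d=a[210:217,366:384,0]-a[210:217,366:384,1]-13; d[d<8]=0; print(d)
w=d[1:6,:].sum(0); u=(w*np.arange(366,384)).sum()/w.sum()
R,W=atz("top",u,213.5,.04),atz("top",374.05,219,.012); B=np.array([-.05,.9988,0]); print(u,R,W,"travel est",(R-W)@B)
b=r.capture("side")[:,:,::-1]; cv2.imwrite("pics/s5.png",b)
o=proj("side",[.47,-.19,.102]); print(o)
E
```

```text
[ 0.59454069 -0.07049227  0.06265461] [ 1.7629824   0.51652927 -0.67812491]
[[ 0  0  0  0  0  0  0  0  0  0  0  0  0 13 18  8  0  0]
 [ 0  0  0  0  0  0  0  0 12 26 16  0  0  0  0  0  0  0]
 [ 0  0  0  0  0  0  0  0 16 49 36  0  0  0  0  0  0  0]
 [ 0  0  0  0  0  0  0  0 16 54 40  0  0  0  0  0  0  0]
 [ 0  0  0  0  0  0  0  0 17 54 39  0  0  0  0  0  0  0]
 [ 0  0  0  0  0  0  0  0 15 41 28  0  0  0  0  0  0  0]
 [ 0  0  0  0  0  0  0  0 11 24 14  0  0  0  0  0  0  0]]
375.18082788671023 [ 0.5618 -0.1699  0.04  ] [ 0.5514 -0.1707  0.012 ] travel est 0.00027903999999999695
[358.3 210.9]
```

The marks agree to about 0.3 mm, and the force showed the pull into the notch before settling near zero. Handing in.

```bash
python3 -c "
from plant import r
print(r.close_job())"
```

```text
the job is handed in; nothing more can be done
None
```

The job is handed in with no verdict shown: the smallest lamp stands upright on the bench about 13 cm from the lens axis, released, and the carriage is in the notch (marks aligned to about 0.3 mm) with the knob still gripped, at about 17 s of the 56 s allowed.

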